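# Sort the slanted condiment rack

### The job

The small spice jar has been put in the sauce bottle's place in the slanted rack, and the bottle was left out on the worktop. Move the spice jar to its own slot and return the bottle to its own; the pictures on the labels behind the slots show which is whose. Set both in the right way up, resting on the slot's floor, without dropping them or banging them down, leave the jam jar in its slot, and do not shove the rest of the things on the worktop about.

Things in the scene. Friction and masses are not known exactly. Their poses are not given: they have to be found in the camera images.
- sauce_bottle: tall sauce bottle with a green cap, standing upright on the worktop to the left of the rack. 182 mm tall, body 83 mm wide (y) and 50 mm thick (x; the body itself is 46 mm to grip at half height), cap 50 mm round from 152 mm up; 0.24 kg. Origin: centre of its underside; z up along the bottle.
- spice_jar: small round spice jar with a dark cap, 41 mm diameter, 105 mm tall, standing at the start in the bottle's slot, leaning with it. Origin: centre of its underside; z along its axis to the cap.
- jam_jar: squat jam jar with a white lid, 72 mm diameter, 102 mm tall, standing in its own slot. Leave it there. Origin: centre of its underside; z along its axis to the lid.
- slot_bottle: The sauce bottle's slot: a pocket of the rack. Origin: centre of the pocket's floor, 36 mm above the worktop; x to the rack's back, y along it to the left, z up. Its label (white plaque) is centred 58 mm behind and 106 mm above the origin and shows in black a tall broad bottle with a narrower neck and cap (58 mm high, 27 mm wide). Holds the spice jar at the start.
- slot_spice: The spice jar's slot: a pocket of the rack. Origin: centre of the pocket's floor, 36 mm above the worktop; x to the rack's back, y along it to the left, z up. Its label (white plaque) is centred 58 mm behind and 106 mm above the origin and shows in black a small narrow jar (35 mm high, 15 mm wide). Empty at the start.
- slot_jam: The jam jar's slot: a pocket of the rack. Origin: centre of the pocket's floor, 36 mm above the worktop; x to the rack's back, y along it to the left, z up. Its label (white plaque) is centred 58 mm behind and 106 mm above the origin and shows in black a squat broad jar with a lid (36 mm high, 28 mm wide). Holds the jam jar.
- rack: fixed wooden rack, 348 wide (y), 150 deep, 170 mm high, origin on the worktop below its middle pocket. 3 equal open pockets at 108 mm pitch, floors facing 25 deg forward of up: pocket axis (-0.423,0,0.906) in rack frame (x to its back), so things in them lean 25 deg to the front. Inside 100 mm (y) x 80 mm up the slope (0.906,0,0.423); walls 55 mm deep, 6-8 mm thick.
- mug_2: white dotted mug, 82 x 114 x 91 mm, a bystander near the bottle. Origin: centre of its underside.
- teaspoon_1: steel teaspoon, 130 mm, a bystander in front of the rack. Origin: centre of its underside.
- capsule_1: coffee capsule, 53 mm across, 33 mm tall, a bystander. Origin: centre of its underside.
- capsule_4: coffee capsule, 53 mm across, 33 mm tall, a bystander. Origin: centre of its underside.
Not all that is in view belongs to the job. What is shaped like the spice_jar but turquoise is not meant.

How it is judged (in metres and radians):
On the way, in this order (a step that is already met when the one before it is completed fails the run):
1. the spice jar has been taken out of the bottle's slot (horizontal distance between spice_jar and slot_bottle above 0.075 m), for 0.2 s.
2. the bottle stands in its own slot (distance between sauce_bottle and slot_bottle below 0.038 m and angle between sauce_bottle's own z axis and vertical between 0.2 and 0.8 rad), for 0.2 s.
At the end, for the whole second after the job is handed in: Bottle in the bottle-label slot (underside centre within 38 mm of the slot floor's centre), spice jar in the narrow-jar slot (within 48 mm), jam jar still in its own (within 30 mm); all right way up, leaning 11 to 46 degrees as the slots do, at rest (under 0.02 m/s) (all of step 2 and distance between spice_jar and slot_spice below 0.048 m and angle between spice_jar's own z axis and vertical between 0.2 and 0.8 rad and distance between jam_jar and slot_jam below 0.03 m and angle between jam_jar's own z axis and vertical between 0.2 and 0.8 rad and linear speed of each of sauce_bottle, spice_jar, jam_jar below 0.02 m/s); the robot touches nothing.
It fails at once if the jam jar is taken from its place or shoved more than 25 mm (distance of jam_jar from where it was at the start of the episode above 0.025 m).
It fails at once if the bottle or the spice jar is banged against the rack (over 40 N) (contact force between any of sauce_bottle, spice_jar and rack above 40 N).
It fails at once if the bottle or the spice jar is dropped or slammed into its slot (over 0.3 m/s close to the slot's floor) ((distance between sauce_bottle and slot_bottle below 0.045 m and linear speed of sauce_bottle above 0.3 m/s) or (distance between spice_jar and slot_spice below 0.045 m and linear speed of spice_jar above 0.3 m/s)).
It fails at once if the bottle or the spice jar is laid down or upset (angle between any of sauce_bottle, spice_jar's own z axis and vertical above 1.2 rad).
It fails at once if the mug, the teaspoon or a capsule is shoved more than 40 mm (distance of any of mug_2, teaspoon_1, capsule_1, capsule_4 from where it was at the start of the episode above 0.04 m).
It also fails if it takes over 58 s, if anything falls off the work surface, if the arm or the gripper's body presses on something with over 40 N, if the wrist force passes 120 N, or if a joint passes its speed limit or range.

### The arm

A 7-joint arm with a two-finger parallel gripper is mounted at the origin on a cart in front of the work surface, level with it; the furniture and walls round the work are solid. World frame = base frame: x ahead of the robot, y to its left, z up, the work surface at z = 0. Lengths are in m, angles in degrees, forces in N, time in s.
With the tool pointing down it reaches from about 0.35 to 0.9 m from the base axis. Payload 19.9 kg.
Tool frame: the origin (TCP) lies midway between the tips of the shut fingers; the grasp point (between the pads) lies 19 mm behind it (manip.grip_point_offset is the distance from the TCP to the grasp point, in m); z points along the fingers, y is the line along which they close (so a half turn about z gives the same grasp; the last joint's range is limited). The gripper opens to 94 mm and grips with 3 to 60 N. Pads are 16 mm wide; open, the fingers measure 119 mm over their backs; the gripper's body (75 mm by 177 mm) begins 78 mm behind the grasp point.
Start: joints at [71.018, 23.915, -0.59, 92.452, 0.269, 63.638, -3.037], TCP at [0.179, -0.599, 0.174] pointing down, gripper open.
Joint ranges: [-161.28, 161.28], [-22.2, 115.67], [-73.04, 71.86], [3.21, 147.25], [-68.34, 248.33], [10.77, 114.83], [-161.83, 161.83]. Speed limits (degrees/s): [108.29, 108.29, 136.94, 136.94, 172.46, 172.46, 172.46].

### API

Orientations are given as a 3x3 rotation matrix whose columns are the frame's x, y, z axes.
In Python, from rig import manip, grip, telemetry, imaging, job, nets gives the robot as it stands. Calls block until the motion is done:
- manip.reach(position, orientation): joint-space move of the TCP to a pose.
- manip.movel(position, rotation=None, vel=0.15, force_limit=None): straight line of the TCP; rotation=None keeps the orientation; vel is the mean speed in m/s. With force_limit (N) it stops when the force on the tool has changed by that much, and returns True; else False.
- manip.move_j(angles): joint-space move.
- grip(opening, force=None): finger opening in m; force is the grip in N (None keeps the last); returns when the fingers have stopped.
- manip.hold(seconds).
- manip.ik(position, orientation): joint angles nearest the present ones, or None.
- telemetry.sense(): the state.
- imaging.read_camera(name): name is "side" or "top"; returns a dict with "frame" (420x560x3 uint8, red, green, blue), "K" (3x3 intrinsics, pixels), "view" (4x4, takes a point from world to camera coordinates). Camera axes: x right, y down, z forward; pixel columns grow to the right and rows downward; lengths in m; the calibration is good to about 2 mm. A picture is of the moment at which its call begins. There is no depth.
A pose or a line that the arm cannot do raises manip.PlanningError and nothing moves.
- job.hand_in(): hands the job in; it is judged then, once.
Trained networks look in a picture, given as the dict that the camera call returned (one of the last four; its "shot" number tells which), for a name from the list of things; names that differ only in an ending like _2 or _b are one class to them, and where a whole thing is asked for, a point or a joint stands for the part that bears it (a point fixed in the world has none). Each returns a list of dicts, best first, with "confidence" (0 to 1); they miss things now and then, are a little off and sometimes report something else, mostly with a low value. They report only what shows in the picture. A call takes as long as a camera call. They do not tell look-alikes from the thing itself.
- nets.look_for(query, picture): "rect" ([left, top, width, height] in pixels, round what is visible of it).
The state is a dict: "t": time; "qpos": joint angles; "dq": joint speeds; "effort": joint torques, N m; "tcp_pos": TCP position; "ee_rot": TCP orientation; "ft_force": force on the tool from outside, world axes, zero at the start; "wrist_torque": the same for the moment, N m; "grip_width": finger opening in m; "grasp_force": force on a finger pad.
Only numpy, scipy, OpenCV 4.12 (cv2) and the standard library are available. Lean on these libraries where they do the work, as an engineer would, in place of code of your own. Each camera call takes 0.05 s, during which the arm holds its last target. There are 200 camera calls.

## Working session

There is one attempt and no reset: what is moved stays moved. The work goes in short steps, each a Python script; the robot and the scene stay as the last script left them, time stands still between calls to the robot, and variables do not carry over. Pictures are saved under pics/ and viewed, at most 10 in all, crops included, and the job is handed in when it is done.

```bash
mkdir -p pics; ls
python3 - <<'E'
from rig import manip,grip,telemetry,imaging,job,nets
import cv2,numpy as np
for n in("side","top"):
    p=imaging.read_camera(n); cv2.imwrite(f"pics/{n}0.png",p["frame"][:,:,::-1])
    print(n,p["K"].tolist(),np.round(p["view"],4).tolist())
    for q in["sauce_bottle","spice_jar","jam_jar","slot_bottle","slot_spice","slot_jam","rack","mug_2","teaspoon_1","capsule_1"]:
        print(q,[(np.round(r["rect"]).astype(int).tolist(),round(r["confidence"],2)) for r in nets.look_for(q,p)[:3]])
print(telemetry.sense()["t"],manip.grip_point_offset)
E
```

```text
pics
side [[514.3369152903689, 0.0, 280.35402725772343], [0.0, 514.3369152903689, 207.95421725428207], [0.0, 0.0, 1.0]] [[-0.9139, -0.4056, 0.0178, 0.5106], [-0.2269, 0.4739, -0.8509, 0.1542], [0.3367, -0.7816, -0.5251, 1.2152], [0.0, 0.0, 0.0, 1.0]]
sauce_bottle [([274, 202, 26, 78], 0.59), ([208, 122, 100, 118], 0.18)]
spice_jar [([250, 186, 30, 26], 0.79), ([248, 294, 53, 29], 0.72)]
jam_jar [([259, 161, 37, 38], 0.87)]
slot_bottle [([217, 157, 30, 29], 0.85)]
slot_spice [([257, 128, 20, 25], 0.77)]
slot_jam [([235, 138, 32, 31], 0.88), ([217, 156, 27, 32], 0.17)]
rack [([205, 126, 106, 116], 0.69)]
mug_2 [([181, 218, 43, 51], 0.86)]
teaspoon_1 []
capsule_1 [([357, 170, 22, 20], 0.79), ([319, 232, 20, 26], 0.6)]
top [[487.72734081468974, 0.0, 276.7454717012284], [0.0, 487.72734081468974, 217.47663687157308], [0.0, 0.0, 1.0]] [[-0.0083, -0.9995, -0.0316, 0.057], [-0.9888, 0.0129, -0.1487, 0.531], [0.1491, 0.0301, -0.9884, 1.0671], [0.0, 0.0, 0.0, 1.0]]
sauce_bottle []
spice_jar [([133, 248, 28, 46], 0.86), ([266, 178, 19, 34], 0.83)]
jam_jar [([305, 167, 36, 44], 0.75)]
slot_bottle [([253, 130, 41, 26], 0.93)]
slot_spice [([356, 128, 40, 31], 0.68), ([243, 123, 165, 91], 0.42)]
slot_jam [([307, 128, 36, 27], 0.95), ([310, 248, 22, 52], 0.67)]
rack [([243, 123, 168, 90], 0.94)]
mug_2 [([163, 149, 45, 43], 0.95), ([412, 263, 24, 26], 0.4)]
teaspoon_1 [([309, 246, 22, 53], 0.77)]
capsule_1 [([253, 271, 19, 25], 0.97), ([411, 263, 26, 24], 0.95), ([264, 176, 21, 34], 0.63)]
1.1 0.0188
```

Run:
```python
import cv2
a=cv2.imread("pics/side0.png")[100:340,150:450];b=cv2.imread("pics/top0.png")[100:320,110:460]
cv2.imwrite("pics/s1.png",cv2.resize(a,(750,600),interpolation=cv2.INTER_CUBIC));cv2.imwrite("pics/t1.png",cv2.resize(b,(800,503),interpolation=cv2.INTER_CUBIC))
```

```text
(no output)
```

View pics/s1.png

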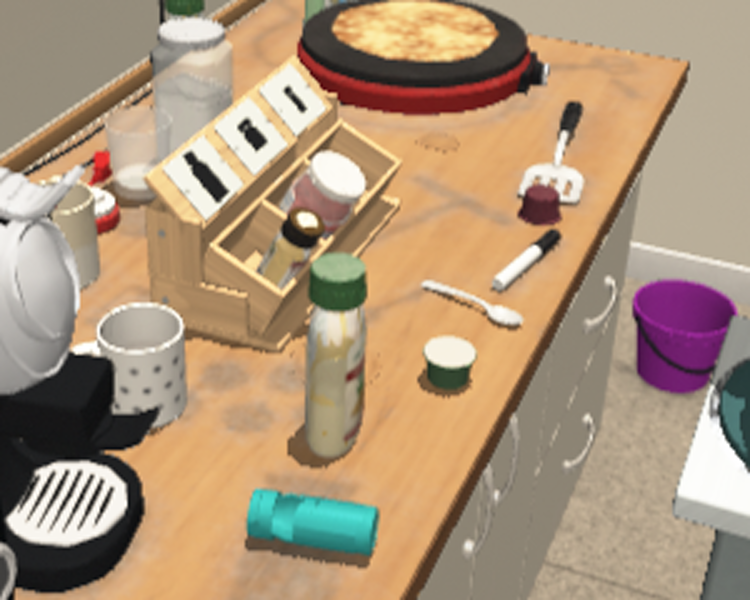

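View pics/t1.png

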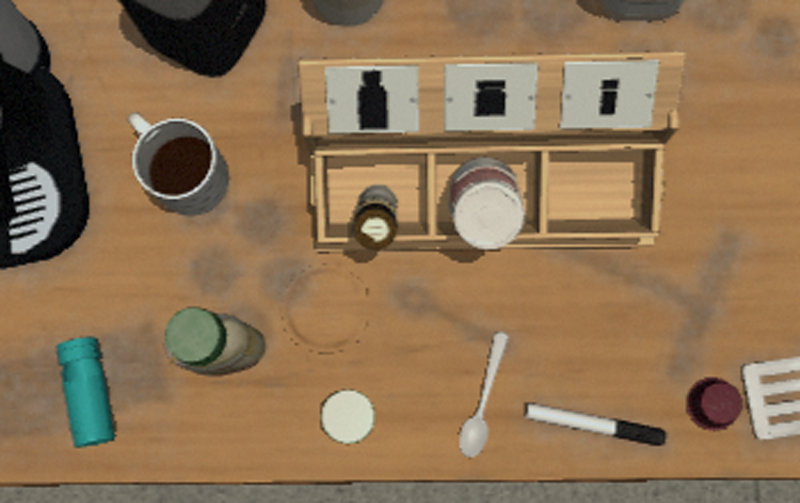

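The slots from left to right are bottle, jam and spice. The jar leans in the left slot, and the bottle stands at about full px (196,247) in the top view and (285,205–280) in the side view. Next I fit the rack pose, the jar top, and the bottle pose with yaw.

```bash
cat > geo.py <<'E'
import numpy as np,cv2
from scipy.optimize import least_squares
def proj(p,P):
    P=np.atleast_2d(P);V=p["view"];c=P@V[:3,:3].T+V[:3,3];u=c@p["K"].T;return u[:,:2]/u[:,2:]
def rz(a):c,s=np.cos(a),np.sin(a);return np.array([[c,-s,0],[s,c,0],[0,0,1.]])
def tri(pp,uv):
    return least_squares(lambda X:np.r_[tuple((proj(p,X)[0]-u) for p,u in zip(pp,uv))],[.6,0,.1])
E
python3 - <<'E'
from rig import imaging
from geo import *
T=imaging.read_camera("top");S=imaging.read_camera("side")
t=lambda x,y:np.array([110+x*350/800-.3,100+y*220/503-.3]); s=lambda x,y:np.array([150+x/2.5-.3,100+y/2.5-.3])
L=np.array([[.058,d,.142] for d in(.108,0,-.108)])
lt=np.array([t(373,99),t(491,98),t(610,96)]);ls=np.array([s(202,178),s(249,134),s(294,98)])
f=least_squares(lambda q:np.r_[(proj(T,L@rz(q[2]).T+[q[0],q[1],0])-lt).ravel(),(proj(S,L@rz(q[2]).T+[q[0],q[1],0])-ls).ravel()],[.6,-.1,0])
print("rack",f.x[:2],np.degrees(f.x[2]),"res",f.fun.round(1))
R=rz(f.x[2]);o=np.r_[f.x[:2],0]
ax=R@[-.4226,0,.9063]
j=tri((T,S),(t(377,230),s(307,224)));print("jar top",j.x,j.fun.round(1))
slot=o+R@[0,.108,.036]; d=R.T@(j.x-slot); print("slotB",slot,"jar top in slot frame: along slope,y,axis",d@[.9063,0,.4226],d[1],d@[-.4226,0,.9063])
c=tri((T,S),(t(196,333),s(338,270)));print("cap",c.x,c.fun.round(1))
# bottle masks
def mask(p,r):
    m=np.zeros(p["frame"].shape[:2],np.uint8)
    cv2.grabCut(np.ascontiguousarray(p["frame"]),m,r,np.zeros((1,65)),np.zeros((1,65)),8,cv2.GC_INIT_WITH_RECT);return (m&1)
mT=mask(T,(178,228,52,40));mS=mask(S,(264,196,40,92))
a=np.linspace(0,2*np.pi,40)
def pts(x,y,w,):
    P=[]
    for z,hx,hy in((0.003,.023,.039),(.01,.025,.0415),(.1,.025,.0415),(.15,.025,.025),(.182,.025,.025)):
        P.append(np.c_[hx*np.cos(a),hy*np.sin(a),a*0+z])
    return np.vstack(P)@rz(w).T+[x,y,0]
best=[]
def sil(p,P):
    m=np.zeros(p["frame"].shape[:2],np.uint8)
    for k in range(4): cv2.fillConvexPoly(m,cv2.convexHull(np.round(proj(p,P[k*40:k*40+80])*16).astype(np.int32)),1,shift=4)
    return m
for w in range(-90,90,5):
  b=(0,)
  for x in np.arange(-.015,.016,.005):
    for y in np.arange(-.015,.016,.005):
      P=pts(c.x[0]+x,c.x[1]+y,np.radians(w)); iou=[(m&q).sum()/(m|q).sum() for m,q in((mT,sil(T,P)),(mS,sil(S,P)))]
      b=max(b,(sum(iou)/2,iou,c.x[0]+x,c.x[1]+y,w))
  best.append(b)
best.sort(key=lambda b:-b[0])
for b in best[:8]:print(np.round(b[1],3),b[2:])
# overlay
fr=[]
P=pts(*best[0][2:4],np.radians(best[0][4]))
for p,m,box in((T,mT,(110,110,310,200)),(S,mS,(150,110,200,190))):
    k=4;x,y,w,h=box;im=cv2.resize(p["frame"][:,:,::-1],None,fx=k,fy=k)
    for mm,col in((m,(0,0,255)),(sil(p,P),(255,0,0))):
        cs,_=cv2.findContours(cv2.resize(mm,None,fx=k,fy=k,interpolation=0),0,1);cv2.drawContours(im,cs,-1,col,1)
    for dy in(.108,0,-.108):
        for z,col in((0,(0,255,0)),(.055,(255,0,255))):
            Q=np.array([[u*.9063-.4226*z,dy+v,.036+u*.4226+.9063*z] for u,v in((-.04,-.05),(.04,-.05),(.04,.05),(-.04,.05))])@R.T+o
            cv2.polylines(im,[np.int32(proj(p,Q)*k+2)],True,col,1)
    im=im[y*k:(y+h)*k,x*k:(x+w)*k];fr.append(cv2.resize(im,None,fx=600/im.shape[1]*.66,fy=600/im.shape[1]*.66,interpolation=cv2.INTER_AREA))
h=max(i.shape[0] for i in fr);cv2.imwrite("pics/ov.png",np.hstack([np.vstack([i,np.zeros((h-i.shape[0],i.shape[1],3),np.uint8)]) for i in fr]))
E
```

```text
rack [ 0.61774498 -0.05347472] -0.45396191395766705 res [ 0.5 -0.6  0.2 -0.7 -0.3 -0.3  0.6  0.4  1.   1.6  0.   1.4]
jar top [0.55776697 0.05344925 0.11728313] [-0.1 -0.4  0.5  0.1]
slotB [0.61860067 0.05452189 0.036     ] jar top in slot frame: along slope,y,axis -0.02077390430954195 -0.001554590882156454 0.09937082399834074
cap [0.45785744 0.20920866 0.17608078] [-0.1 -0.3  0.3  0.1]
[0.883 0.87 ] (np.float64(0.4578574449238789), np.float64(0.2142086551279852), 5)
[0.867 0.878] (np.float64(0.4578574449238789), np.float64(0.2142086551279852), 10)
[0.874 0.858] (np.float64(0.4578574449238789), np.float64(0.2142086551279852), 0)
[0.853 0.876] (np.float64(0.4578574449238789), np.float64(0.2142086551279852), 15)
[0.863 0.842] (np.float64(0.4578574449238789), np.float64(0.2092086551279852), 20)
[0.863 0.84 ] (np.float64(0.4578574449238789), np.float64(0.2142086551279852), -5)
[0.849 0.837] (np.float64(0.4578574449238789), np.float64(0.2092086551279852), 25)
[0.825 0.831] (np.float64(0.4578574449238789), np.float64(0.2092086551279852), 30)
```

View pics/ov.png

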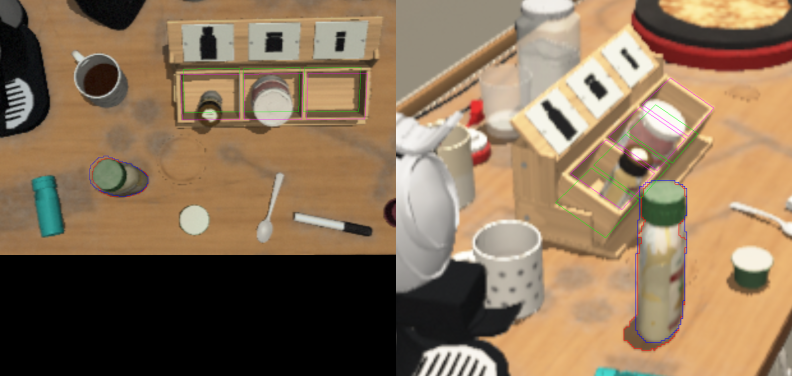

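The rack fit matches the picture: residuals are within 1.6 px and the pocket outlines coincide. The jar rests on its pocket's lower wall, and the bottle's yaw is about 8° (the best IoU is at 5–10°). I'll check that the poses are reachable, then move the jar.

```bash
cat > plan.py <<'E'
from geo import *
from rig import manip,grip,telemetry,imaging,job,nets
YAW=np.radians(-.45);R=rz(YAW);O=np.array([.6177,-.0535,0])
AX=R@[-.4226,0,.9063];SL=R@[.9063,0,.4226];YV=R@[0,1,0]
def rot(y,z): return np.c_[np.cross(y,z),y,z]
def slot(k,u=0,v=0,a=0): # k=+1 bottle,0 jam,-1 spice; slope,y,axis offsets
    return O+R@[0,.108*k,.036]+u*SL+v*YV+a*AX
RP=[rot(s*YV,-AX) for s in(1,-1)]
BW=np.radians(8);BOT=np.array([.458,.2105,0])
RB=[rot(s*rz(BW)[:,1],np.array([0,0,-1.])) for s in(1,-1)]
E
python3 - <<'E'
from plan import *
for i in(0,1):
    for n,p,r in(("jar",slot(1,-.0198,-.0015,.063),RP[i]),("jarhi",slot(1,-.0198,-.0015,.2),RP[i]),("sphi",slot(-1,-.016,0,.2),RP[i]),("splo",slot(-1,-.016,0,.063),RP[i]),
      ("bot",BOT+[0,0,.147],RB[i]),("bothi",BOT+[0,0,.36],RB[i]),("bphi",slot(1,-.01,0,.147+.14),RP[i]),("bplo",slot(1,-.01,0,.147),RP[i])):
        q=manip.ik(p,r);print(i,n,np.round(p,3),None if q is None else np.round(q).astype(int).tolist())
E
```

```text
0 jar [0.574 0.053 0.085] [34, 21, -52, 125, 56, 27, 29]
0 jarhi [0.516 0.054 0.209] [25, -3, -37, 125, 6, 33, 73]
0 sphi [ 0.518 -0.161  0.21 ] [40, 0, -20, 122, -14, 35, 119]
0 splo [ 0.576 -0.161  0.086] [48, 20, -36, 122, 15, 18, 93]
0 bot [0.458 0.21  0.147] [25, 26, -66, 110, 27, 62, 46]
0 bothi [0.458 0.21  0.36 ] [34, 14, -73, 92, 13, 84, 58]
0 bphi [0.488 0.056 0.292] [35, -14, -41, 121, -9, 46, 87]
0 bplo [0.547 0.055 0.165] [30, 6, -44, 124, 21, 29, 60]
1 jar [0.574 0.053 0.085] [15, 16, -30, 125, 41, 20, -138]
1 jarhi [0.516 0.054 0.209] [58, -5, -67, 124, -1, 33, -100]
1 sphi [ 0.518 -0.161  0.21 ] [47, 1, -27, 122, -13, 35, -62]
1 splo [ 0.576 -0.161  0.086] [30, 17, -15, 122, -8, 18, -66]
1 bot [0.458 0.21  0.147] [20, 22, -58, 110, 22, 60, -130]
1 bothi [0.458 0.21  0.36 ] [-28, 4, -1, 93, 0, 82, -110]
1 bphi [0.488 0.056 0.292] [57, -20, -55, 120, -22, 48, -80]
1 bplo [0.547 0.055 0.165] [28, 6, -42, 124, 20, 29, -119]
```

Run:
```python
from plan import *
r=RP[0]
def st(n):
    s=telemetry.sense();print(n,round(s["t"],1),np.round(s["tcp_pos"],3),np.round(s["qpos"]).astype(int).tolist(),"w",round(s["grip_width"],4),"gf",s["grasp_force"],"F",np.round(s["ft_force"],1))
manip.reach(slot(0,-.02,0,.25),r);st("via")
grip(.066)
manip.movel(slot(1,-.0198,-.0015,.2),r,vel=.25);st("pre")
c=manip.movel(slot(1,-.0198,-.0015,.063),r,vel=.12,force_limit=8);print("hit",c);st("at")
if not c:
    grip(0.0,20);st("grip")
p=imaging.read_camera("side");cv2.imwrite("pics/a.png",cv2.resize(p["frame"][80:320,150:450,::-1],(600,480)))
```

```text
via 3.4 [ 0.494 -0.053  0.254] [33, -10, -26, 124, -10, 40, 102] w 0.0941 gf 0.0 F [-0.8 -0.9 -0. ]
pre 4.7 [0.516 0.053 0.209] [30, -3, -41, 125, 5, 33, 74] w 0.0659 gf 0.0 F [-1.   0.3 -0.7]
hit False
at 6.0 [0.574 0.053 0.085] [18, 16, -33, 125, 43, 21, 40] w 0.0662 gf 0.0 F [ 0.5 -0.2 -0.9]
grip 6.5 [0.574 0.053 0.085] [18, 16, -33, 125, 43, 21, 40] w 0.0399 gf 20.05153248916031 F [-0.9 -0.1  2.6]
```

View pics/a.png

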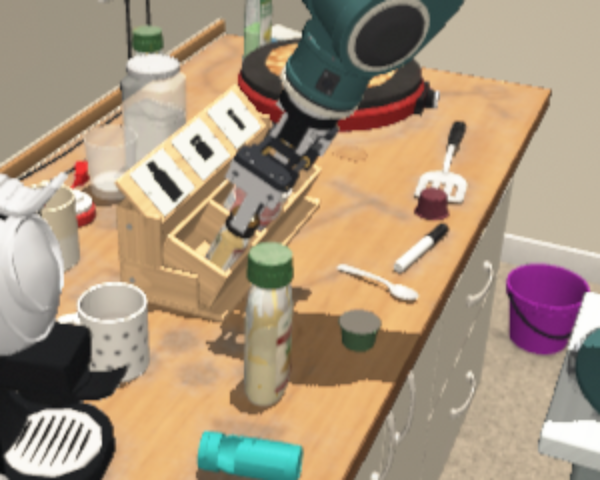

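The fingers hold the jar at 40 mm width, as expected. I'll lift it, carry it across and set it down.

```bash
cat >> plan.py <<'E'
def st(n):
    s=telemetry.sense();print(n,round(s["t"],1),np.round(s["tcp_pos"],4),"w",round(s["grip_width"],4),"gf",round(s["grasp_force"],1),"F",np.round(s["ft_force"],1))
E
python3 - <<'E'
from plan import *
r=RP[0]
manip.movel(slot(1,-.017,-.0015,.073),r,vel=.05)
manip.movel(slot(1,-.017,-.0015,.20),r,vel=.15);st("up")
manip.movel(slot(-1,-.013,0,.20),r,vel=.2);st("over")
manip.movel(slot(-1,-.013,0,.078),r,vel=.12);st("near")
print(manip.movel(slot(-1,-.014,0,.057),r,vel=.025,force_limit=4));st("down")
p=imaging.read_camera("side");cv2.imwrite("pics/b.png",cv2.resize(p["frame"][80:320,150:450,::-1],(600,480)))
p=imaging.read_camera("top");cv2.imwrite("pics/b2.png",cv2.resize(p["frame"][100:320,110:460,::-1],(700,440)))
E
```

```text
up 8.0 [0.5185 0.0537 0.2095] w 0.0396 gf 20.0 F [ 1.1  0.4 -0.6]
over 9.2 [ 0.5206 -0.1598  0.2115] w 0.0396 gf 20.0 F [-0.5  0.4 -2.3]
near 10.3 [ 0.5723 -0.1613  0.1019] w 0.0395 gf 20.0 F [-0.2  0.7 -0. ]
True
down 11.0 [ 0.578  -0.161   0.0859] w 0.0395 gf 20.0 F [-1.1  0.1  0. ]
```

View pics/b.png

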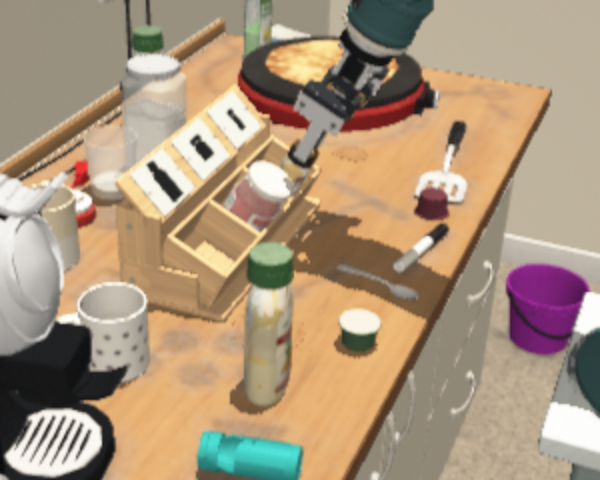

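The jar is in the right-hand slot at about the floor depth it had before (TCP 62 mm up the axis against 63). I'll release it and go for the bottle.

Run:
```python
from plan import *
r=RP[0]
print(manip.movel(slot(-1,-.014,0,.060),r,vel=.02,force_limit=4));st("nudge")
grip(.062);st("open")
u=telemetry.sense()["tcp_pos"]
manip.movel(u+.12*AX,r,vel=.15)
p=imaging.read_camera("top");cv2.imwrite("pics/c.png",cv2.resize(p["frame"][100:320,110:460,::-1],(700,440)))
manip.reach(BOT+[0,0,.30],RB[0]);grip(.09);st("above")
c=manip.movel(BOT+[0,0,.148],RB[0],vel=.12,force_limit=8);print(c);st("at")
if not c: grip(0,35);st("grip")
p2=imaging.read_camera("side");cv2.imwrite("pics/d.png",np.hstack([cv2.resize(p["frame"][120:300,220:440,::-1],(396,324)),cv2.resize(p2["frame"][100:300,170:390,::-1],(396,360))[:324]]))
```

```text
True
nudge 11.3 [ 0.579  -0.1609  0.0847] w 0.0396 gf 20.0 F [-5.6  1.1  8. ]
open 11.8 [ 0.5787 -0.1609  0.0844] w 0.0617 gf 0.0 F [-0.1 -0.4  0.4]
above 14.9 [0.458  0.2105 0.3   ] w 0.0902 gf 0.0 F [ 0.4 -0.1 -0.1]
False
at 16.3 [0.4583 0.2107 0.1486] w 0.0895 gf 0.0 F [ 0.1  0.4 -0.3]
grip 17.1 [0.458  0.2105 0.148 ] w 0.0482 gf 35.0 F [0.5 0.5 0.7]
```

View pics/d.png

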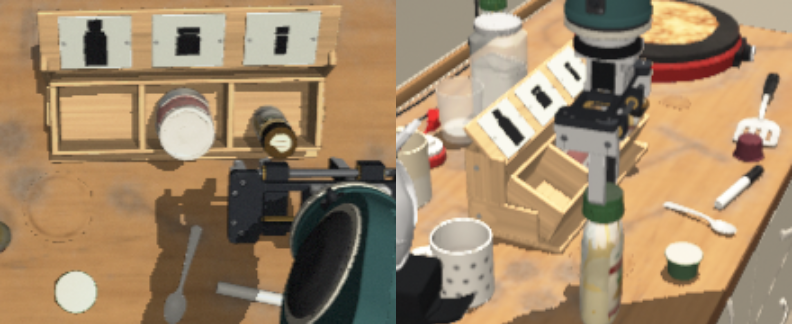

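The jar stands leaning in its slot, and the gripper holds the cap at 48 mm width. I'll lift the bottle, tilt it and bring it over its slot, then look again before inserting.

Run:
```python
from plan import *
manip.movel(BOT+[0,0,.158],RB[0],vel=.05)
manip.movel(BOT+[0,0,.33],RB[0],vel=.15);st("up")
manip.movel(slot(1,-.008,0,.148+.12),RP[0],vel=.12);st("over")
T=imaging.read_camera("top");S=imaging.read_camera("side")
print(np.round(proj(T,slot(1,-.008,0,.12)),0),np.round(proj(S,slot(1,-.008,0,.12)),0))
cv2.imwrite("pics/e.png",np.hstack([cv2.resize(T["frame"][110:270,200:380,::-1],(396,352)),cv2.resize(S["frame"][110:270,170:350,::-1],(396,352))]))
```

```text
up 18.8 [0.4577 0.2103 0.3292] w 0.0476 gf 35.0 F [-0.1  0.  -3. ]
over 20.4 [0.4982 0.0558 0.2757] w 0.0476 gf 35.0 F [-0.4  0.7 -2.2]
[[273. 196.]] [[272. 181.]]
```

View pics/e.png

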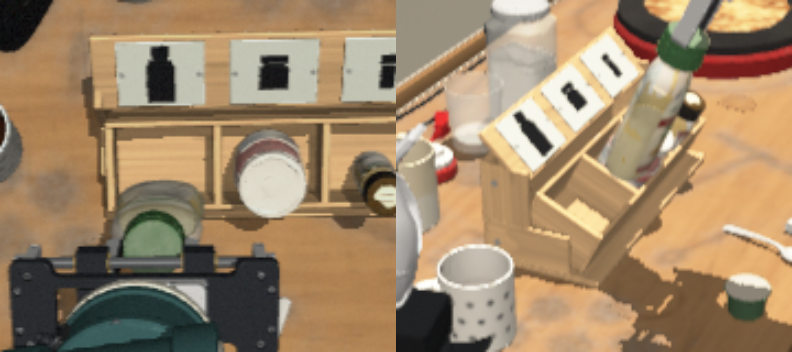

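The bottle hangs over the left pocket, centred near px x=272 in the top view (273 predicted), with its broad side along the rack. I'll insert it slowly with a force stop.

Run:
```python
from plan import *
c=manip.movel(slot(1,-.008,0,.148+.015),RP[0],vel=.07,force_limit=6);print(c);st("near")
d=telemetry.sense()["tcp_pos"]-slot(1);print("a",d@AX-.148,"u",d@SL)
if not c:
    print(manip.movel(slot(1,-.009,0,.148-.006),RP[0],vel=.02,force_limit=5));st("down")
    d=telemetry.sense()["tcp_pos"]-slot(1);print("a",d@AX-.148,"u",d@SL)
T=imaging.read_camera("top");S=imaging.read_camera("side")
cv2.imwrite("pics/f.png",np.hstack([cv2.resize(T["frame"][110:270,200:380,::-1],(396,352)),cv2.resize(S["frame"][110:270,170:350,::-1],(396,352))]))
```

```text
True
near 21.4 [0.5264 0.0551 0.2117] w 0.0492 gf 35.0 F [-1.1  0.6 -1.7]
a 0.050162530229163754 u -0.009227426171876066
```

View pics/f.png

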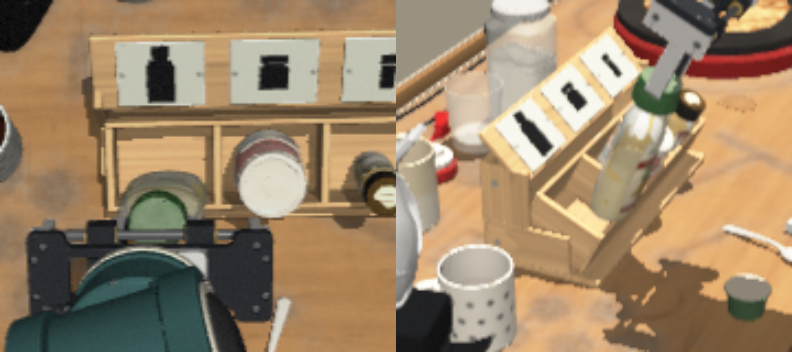

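The descent stopped 50 mm up, at wall-top height. In the picture y is centred, so it probably touched the front wall. I'll back off, shift up the slope and retry.

Run:
```python
from plan import *
manip.movel(slot(1,-.009,0,.148+.062),RP[0],vel=.05)
manip.movel(slot(1,.003,0,.148+.062),RP[0],vel=.05)
S=imaging.read_camera("side");T=imaging.read_camera("top")
# expected silhouette of bottle if aligned with tool
s=telemetry.sense();B=s["tcp_pos"]-.148*AX;a=np.linspace(0,6.283,60)
ims=[]
for p,(x,y) in((T,(200,110)),(S,(170,110))):
    im=cv2.resize(p["frame"][y:y+160,x:x+180,::-1],(720,640))
    for z,hx,hy in((0,.025,.0415),(.1,.025,.0415),(.152,.025,.025),(.182,.025,.025)):
        P=B+z*AX+np.outer(hx*np.cos(a),SL)+np.outer(hy*np.sin(a),YV);cv2.polylines(im,[np.int32((proj(p,P)+.5-[x,y])*4)],True,(0,0,255),1)
    P=slot(1)+.055*AX+np.array([u*SL+v*YV for u,v in((-.04,-.05),(.04,-.05),(.04,.05),(-.04,.05))])
    cv2.polylines(im,[np.int32((proj(p,P)+.5-[x,y])*4)],True,(255,0,255),1);ims.append(im[200:600,120:520])
cv2.imwrite("pics/g.png",np.hstack(ims));st("")
```

```text
22.4 [0.5324 0.0552 0.2274] w 0.0489 gf 35.0 F [ 0.1  0.4 -2.5]
```

View pics/g.png

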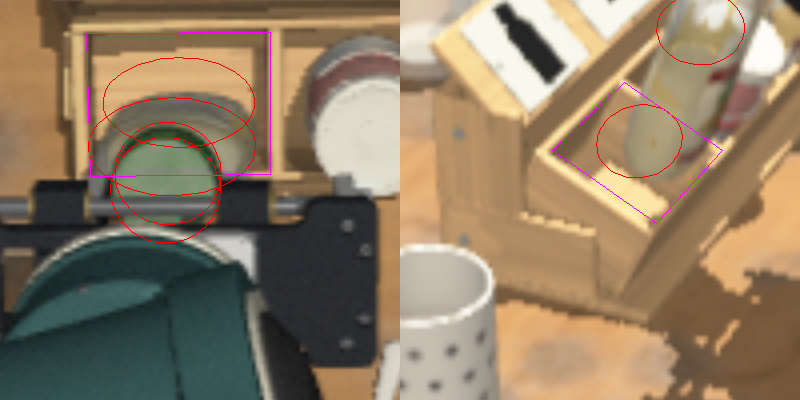

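The overlay shows the bottle has pivoted in the grip. Its far base edge is about 36 px (at 4x) short of the prediction, which is about 16 mm or 6° more upright than the tool. I'll grip harder, lean the tool by 6° to correct it and check the edge numerically.

```bash
cat >> plan.py <<'E'
def tl(deg):
    t=np.radians(25+deg);return R@[-np.sin(t),0,np.cos(t)]
def bpose(u,v,a,deg): # bottle leaning as the slot, tool leaning deg further
    A=tl(deg);return slot(1,u,v,a+.1668)-.0188*A,rot(YV,-A)
def edge(base): # far base edge row in top view: predicted, found (saturation jump)
    p=imaging.read_camera("top");e=proj(p,base+.025*SL)[0];sat=cv2.cvtColor(p["frame"],cv2.COLOR_RGB2HSV)[:,:,1].astype(float)
    c=int(e[0]);r=int(e[1]);print("pred row",e.round(1),"sat rows",r-6,sat[r-6:r+16,c-2:c+3].mean(1).astype(int).tolist())
E
python3 - <<'E'
from plan import *
B=telemetry.sense()["tcp_pos"]-.148*AX;edge(B)
grip(0,60)
print(manip.ik(*bpose(-.003,0,0,6)))
manip.movel(*bpose(-.003,0,.075,6),vel=.03);st("tilt");edge(slot(1,-.003,0,.075))
E
```

```text
pred row [274. 174.] sat rows 167 [112, 110, 113, 111, 111, 111, 111, 110, 112, 113, 113, 110, 105, 108, 112, 113, 49, 30, 30, 35, 36, 40]
[ 27.02095441   3.46923513 -41.22269122 128.12154701  27.13053891
  21.06429057  53.02309262]
tilt 23.2 [0.5235 0.0552 0.238 ] w 0.0483 gf 60.0 F [-0.2 -0.6 -2.8]
pred row [273.9 177.8] sat rows 171 [112, 112, 112, 110, 112, 113, 113, 112, 99, 44, 33, 30, 31, 30, 29, 31, 29, 36, 48, 44, 35, 54]
```

The far base edge is now within 2 px (about 4 mm) of the prediction. I'll insert the bottle.

Run:
```python
from plan import *
c=manip.movel(*bpose(0,0,.075,6.5),vel=.05)
for a,v in((.04,.05),(.014,.05),(-.006,.02)):
    c=manip.movel(*bpose(-.001,0,a,6.5),vel=v,force_limit=7);st(f"{a} {c}")
    d=telemetry.sense()["tcp_pos"]+.0188*tl(6.5)-slot(1);print(" a",round(d@AX-.1668,4),"u",round(d@SL,4))
    if c:break
```

```text
0.04 False 24.4 [0.5401 0.0551 0.2071] w 0.0484 gf 60.0 F [-0.1 -0.8 -2.6]
 a 0.0401 u -0.0009
0.014 False 25.1 [0.5511 0.0551 0.1837] w 0.0483 gf 60.0 F [ 0.4  0.2 -2.7]
 a 0.0142 u -0.0009
-0.006 False 26.2 [0.5595 0.055  0.1654] w 0.0482 gf 60.0 F [-0.1  0.3 -3.1]
 a -0.0059 u -0.0009
```

Run:
```python
from plan import *
c=manip.movel(*bpose(-.002,0,-.022,6.5),vel=.02,force_limit=5);st(f"{c}")
d=telemetry.sense()["tcp_pos"]+.0188*tl(6.5)-slot(1);print(" a",round(d@AX-.1668,4),"u",round(d@SL,4))
T=imaging.read_camera("top");S=imaging.read_camera("side");B=slot(1,-.002,0,0);a=np.linspace(0,6.283,60)
ims=[]
for p,(x,y) in((T,(200,110)),(S,(190,110))):
    im=cv2.resize(p["frame"][y:y+160,x:x+160,::-1],(640,640))
    for z,hx,hy in((0,.025,.0415),(.152,.025,.025),(.182,.025,.025)):
        P=B+z*AX+np.outer(hx*np.cos(a),SL)+np.outer(hy*np.sin(a),YV);cv2.polylines(im,[np.int32((proj(p,P)+.5-[x,y])*4)],True,(0,0,255),1)
    ims.append(im[:520,120:520])
cv2.imwrite("pics/h.png",np.hstack(ims))
```

```text
True 26.4 [0.5599 0.0549 0.1651] w 0.0486 gf 60.0 F [-3.5 -1.7  7.2]
 a -0.0063 u -0.0007
```

View pics/h.png

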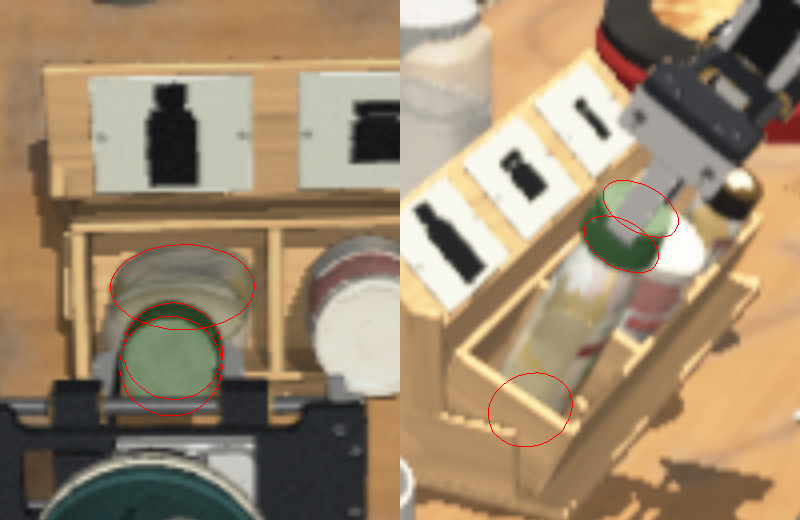

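The bottle is on the floor of its slot. I'll ease it against the lower wall so that it can't slide on release, then let go.

Run:
```python
from plan import *
manip.movel(*bpose(-.001,0,-.004,6.5),vel=.02)
c=manip.movel(*bpose(-.012,0,-.004,6.5),vel=.02,force_limit=6);st(f"slope {c}")
d=telemetry.sense()["tcp_pos"]+.0188*tl(6.5)-slot(1);u=d@SL
c=manip.movel(*bpose(u,0,-.012,6.5),vel=.015,force_limit=4);st(f"down {c} {u:.4f}")
grip(.056);st("rel");manip.hold(.4)
grip(.075);st("open")
s=telemetry.sense();A=tl(6.5)
print(manip.movel(s["tcp_pos"]+.08*A,s["ee_rot"],vel=.08,force_limit=6));st("out")
manip.movel(telemetry.sense()["tcp_pos"]+np.array([-.1,0,.08]),vel=.2);st("away")
T=imaging.read_camera("top");S=imaging.read_camera("side")
for q in("sauce_bottle","spice_jar","jam_jar"):
    for n,p in(("T",T),("S",S)):print(q,n,[(np.round(r["rect"]).astype(int).tolist(),round(r["confidence"],2)) for r in nets.look_for(q,p)[:3]])
# bottle cap by colour: expected cap top at lean; compare
for n,p in(("T",T),("S",S)):
    print(n,"pred cap",[proj(p,slot(1,-.013,0,.182))[0].round(),proj(p,slot(1,-.013,0,.152))[0].round()])
    h=cv2.cvtColor(p["frame"],cv2.COLOR_RGB2HSV);m=cv2.inRange(h,(40,50,30),(80,255,255));_,_,ss,cc=cv2.connectedComponentsWithStats(m)
    print([(ss[i].tolist(),cc[i].round().tolist()) for i in range(1,len(ss)) if ss[i][4]>60])
cv2.imwrite("pics/i.png",np.hstack([cv2.resize(T["frame"][110:270,200:420,::-1],(396,288)),cv2.resize(S["frame"][100:300,170:360,::-1],(396,416))[:288]]))
```

```text
slope False 27.5 [0.5488 0.0551 0.1625] w 0.0483 gf 60.0 F [-0.9 -0.1 -1.5]
down True -0.0119 27.9 [0.5501 0.0549 0.1605] w 0.0485 gf 60.0 F [-4.  -1.2  7.4]
rel 28.2 [0.5492 0.0549 0.1599] w 0.056 gf 0.0 F [-0.4 -0.2  0.1]
open 29.1 [0.5492 0.0548 0.1599] w 0.0752 gf 0.0 F [-0.9 -0.2  0.4]
False
out 30.3 [0.5074 0.0551 0.2277] w 0.0751 gf 0.0 F [ 0.1  0.3 -0.3]Traceback (most recent call last):
  File "<stdin>", line 10, in <module>
rig.PlanningError: the arm cannot follow that straight line within its joint ranges
```

All 10 picture views are used, so I'll back the arm off another way and check numerically.

Run:
```python
from plan import *
s=telemetry.sense()
try: manip.movel(s["tcp_pos"]+np.array([-.03,0,.10]),rot(YV,-tl(0)),vel=.15)
except manip.PlanningError: manip.movel(s["tcp_pos"]+np.array([0,0,.10]),rot(YV,-tl(0)),vel=.15)
manip.reach([.36,-.3,.4],rot(YV,np.array([0,0,-1.])));st("away")
T=imaging.read_camera("top");S=imaging.read_camera("side")
for q in("sauce_bottle","spice_jar","jam_jar"):
    for n,p in(("T",T),("S",S)):print(q,n,[(np.round(r["rect"]).astype(int).tolist(),round(r["confidence"],2)) for r in nets.look_for(q,p)[:3]])
a=np.linspace(0,6.283,30)
for q,k,dim,h in(("bottle",1,(.025,.0415,.025),.182),("spice",-1,(.0205,.0205,.0205),.105)):
    for n,p in(("T",T),("S",S)):
        P=np.vstack([slot(k,-.04+dim[0],0,z)+np.outer(hx*np.cos(a),SL)+np.outer(hy*np.sin(a),YV) for z,hx,hy in((0,dim[0],dim[1]),(h*.55,dim[0],dim[1]),(h,dim[2],dim[2]))])
        u=proj(p,P);print("pred rect",q,n,np.r_[u.min(0),np.ptp(u,axis=0)].astype(int).tolist())
for n,p in(("T",T),("S",S)):
    print(n,"pred cap mid",proj(p,slot(1,-.015,0,.167))[0].round())
    m=cv2.inRange(cv2.cvtColor(p["frame"],cv2.COLOR_RGB2HSV),(40,50,30),(80,255,255));_,_,ss,cc=cv2.connectedComponentsWithStats(m)
    print([(ss[i].tolist(),cc[i].round().tolist()) for i in range(1,len(ss)) if ss[i][4]>60])
```

```text
away 32.5 [ 0.3606 -0.299   0.3998] w 0.075 gf 0.0 F [-1.2 -0.8  0.1]
sauce_bottle T [([305, 170, 33, 40], 0.6)]
sauce_bottle S [([250, 160, 48, 56], 0.87)]
spice_jar T [([134, 251, 24, 42], 0.88), ([360, 178, 26, 29], 0.69), ([255, 176, 39, 45], 0.63)]
spice_jar S [([293, 153, 20, 24], 0.68), ([247, 294, 55, 30], 0.57), ([180, 218, 45, 52], 0.28)]
jam_jar T [([308, 167, 29, 43], 0.97)]
jam_jar S []
pred rect bottle T [254, 176, 39, 43]
pred rect bottle S [245, 157, 47, 66]
pred rect spice T [360, 179, 26, 29]
pred rect spice S [283, 149, 27, 35]
T pred cap mid [273. 206.]
[([450, 9, 27, 29, 354], [462.0, 24.0]), ([262, 196, 25, 28, 542], [274.0, 209.0])]
S pred cap mid [282. 169.]
[([272, 91, 8, 18, 107], [275.0, 99.0]), ([216, 93, 16, 13, 176], [223.0, 99.0]), ([273, 161, 23, 22, 355], [284.0, 171.0]), ([321, 244, 17, 11, 124], [328.0, 250.0])]
```

The bottle and the jar match their predicted in-slot outlines within a few pixels, and the jam jar is where it was.

```bash
python3 -c "
from rig import job;print(job.hand_in())"
```

```text
the job is handed in; nothing more can be done
None
```

I set the spice jar and the sauce bottle upright in their own slots and handed the job in at about 33 s of the 58 s; the final check was by measurement, not by eye, and no verdict came back. The bottle touched a rack wall lightly once on the way in, so I re-aligned it and seated it.

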